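# Power-cycle the hung receipt printer

### The job

The receipt printer has hung: power-cycle it with its push-pull switch, the one with the orange knob. Pull the orange knob straight up until it is out at its detent, keep it out for at least a second, then push it back fully in and let go. Leave the blue and the green knob as they are.

Things in the scene. Friction and masses are not known exactly. Their poses are not given: they have to be found in the camera images.
- printer_knob (a joint): travel of the orange knob in m: 0 = fully in (printer on), 0.020 = fully out at the upper stop (printer off); it moves straight up and down. Snap action: it is held at both ends with about 4 to 5 N, resists up to mid travel and from about 3 mm past it jumps on by itself to the other end, where it stays.
- printer_knob_grip (a point): middle of the orange knob: round, 30 mm across, 30 mm tall, this point on its upright axis at half height. It stands on a 14 mm stem over a fixed grey housing 80 x 80 mm, 45 mm high, with an orange bar on top. Starts in: this point 70 mm above the table, the knob's underside 55 mm, its top 85 mm; out, all 20 mm higher. Other knobs are at least 120 mm away.
- scanner_knob_grip (a point): middle of the blue push-pull knob, a bystander: same switch as the printer's but with a blue knob and blue bar on the housing. It may stand in (point 70 mm above the table) or out (90 mm). To be left as it is.
- scale_knob_grip (a point): middle of the green push-pull knob, a bystander: same switch as the printer's but with a green knob and green bar on the housing. It may stand in (point 70 mm above the table) or out (90 mm). To be left as it is.
Things that resemble listed ones, but are neither listed nor needed, are in the scene too. What is shaped like the part that bears printer_knob but purple or yellow is not meant.

How it is judged:
On the way, in this order (a step that is already met when the one before it is completed fails the run):
1. the orange knob is pulled out to its detent (at least 16 of 20 mm) and stays out for 0.9 s (value of joint printer_knob above 0.016 m), for 0.9 s.
2. the orange knob is pushed back in (less than 4 mm out) (value of joint printer_knob below 0.004 m), for 0.2 s.
At the end, for the whole second after the job is handed in: The orange knob is back in (less than 4 mm out) after having been out, and the blue and green knobs are where they were, within 10 mm (value of joint printer_knob below 0.004 m and distance of each of scanner_knob_grip, scale_knob_grip from where it was at the start of the episode below 0.01 m); the robot touches nothing.
It fails at once if the blue knob is pulled or pushed (moved more than 10 mm) (distance of scanner_knob_grip from where it was at the start of the episode above 0.01 m).
It fails at once if the green knob is pulled or pushed (moved more than 10 mm) (distance of scale_knob_grip from where it was at the start of the episode above 0.01 m).
It also fails if it takes over 32 s, if anything falls off the work surface, if the arm or the gripper's body presses on something with over 40 N, if the wrist force passes 120 N, or if a joint passes its speed limit or range.

### The arm

A 6-joint arm with a two-finger parallel gripper is mounted at the origin on the work surface. World frame = base frame: x ahead of the robot, y to its left, z up, the work surface at z = 0. Lengths are in m, angles in rad, forces in N, time in s.
With the tool pointing down it reaches from about 0.225 to 0.875 m from the base axis. Payload 3.4 kg.
Tool frame: the origin (TCP) lies at the very end of the fingers, on their centre line; the grasp point (between the pads) lies 19 mm behind it (manip.grasp_offset is the distance from the TCP to the grasp point, in m); x points along the fingers, y is the direction in which the jaws open and shut, and the axes are right-handed (so a half turn about x gives the same grasp; the last joint's range is limited). The gripper opens to 85 mm and grips with 20 to 120 N. Pads are 22 mm wide; open, the fingers measure 114 mm over their backs; the gripper's body (76 mm by 85 mm) begins 54 mm behind the grasp point. The pads swing forward as they close: fully open they stand 13 mm farther back than shut.
Start: joints at [1.101, 0.276, 1.505, -0, 1.361, -0.121], TCP at [0.197, 0.54, 0.231] pointing down, gripper open.
Joint ranges: [-2.89, 2.89], [-0.75, 2.08], [0.22, 2.7], [-1.18, 4.32], [0.11, 2.71], [-2.7, 2.7]. Speed limits (rad/s): [2.57, 2.57, 3.14, 3.14, 3.14, 3.14].

### API

Orientations are given as a unit quaternion [w, x, y, z].
In Python, from rig import manip gives the robot as it stands.
- The arm moves only by the tool step_arm, never from a script. Its argument "increments" is a list of rows, each an object with "grip": the opening, from 0 (shut) to 1 (fully open); "delta_pos": the shift along the world's x, y, z in m, a list of three; "twist": the turn about the world's z in degrees. A call has 1 to 10 rows; each row shifts and turns the commanded pose from where the row before left it; what a row does not reach is not made up. A row lasts 1/12 s, in which the tool goes at most 41.7 mm and 7.16 degrees, less where a joint would pass 70% of its speed; a pose out of reach is approached as far as the arm can. A call with a gripper value outside its range is refused whole. The fingers move at their own pace and stop on an object; "force" is the grip in N (left out, the last holds). Time passes only in rows, so rows that do not move let the fingers close. It gives the time, the measured TCP pose, the force and the opening at its end, in the units of the state.
- manip.get_state(): the state, without advancing time (a new reading comes with each control period).
- manip.get_image(name): name is "scene" or "side" or "wrist"; returns a dict with "img" (420x560x3 uint8, red, green, blue), "fx", "fy", "cx", "cy" (pixels), "D" ([k1, k2, p1, p2, k3] as OpenCV has them; the pictures are not rectified), "rvec" (rotation vector, rad) and "tvec" (3), from world to camera coordinates, as OpenCV has them; the wrist camera has in their place "mount" (4x4, takes a point from camera to tool coordinates, whose origin is the TCP and whose axes are the tool frame's). Camera axes: x right, y down, z forward; pixel columns grow to the right and rows downward; lengths in m; the calibration is good to about 2 mm. A picture is of the moment at which its call begins: read the wrist's pose just before it. There is no depth.
- manip.sign_off(): hands the job in, once; it reports no verdict.
The state is a dict: "clock": time; "qpos": joint angles; "qd": joint speeds; "effort": joint torques, N m; "position": TCP position; "ee_rot": TCP orientation; "contact_force": force on the tool from outside, world axes, zero at the start; "moment": the same for the moment, N m; "width": finger opening in m.
Only numpy, scipy, OpenCV 4.12 (cv2) and the standard library are available. Lean on these libraries where they do the work, as an engineer would, in place of code of your own. Each camera call takes 0.05 s, during which the arm holds its last target. There are 200 camera calls.

## Working session

There is one attempt and no reset: what is moved stays moved. The work goes in short steps, Python scripts to look and compute and a tool call to move; the robot and the scene stay as the last step left them, time stands still between calls to the robot, and variables do not carry over. Pictures are saved under pics/ and viewed, about 8 in all and at most 12, crops included, and the job is handed in when it is done.

Besides the shell and the picture viewer there is one more tool, called as name(argument=value, ...), one argument or row to a line, values as JSON. step_arm: Moves the arm, as the interface text tells. Its arguments: {"type":"object","properties":{"increments":{"type":"array"},"force":{"type":"number"}},"required":["increments"]}

```bash
mkdir -p pics
cat > h.py <<'E'
import numpy as np, cv2, pickle
from rig import manip
def grab(n):
    s=manip.get_state(); d=manip.get_image(n); d['st']=s
    pickle.dump(d,open(f'{n}.pkl','wb')); return d
def cam(d):
    K=np.array([[d['fx'],0,d['cx']],[0,d['fy'],d['cy']],[0,0,1.]])
    if 'mount' in d:
        from scipy.spatial.transform import Rotation as R
        w,x,y,z=d['st']['ee_rot']; T=np.eye(4); T[:3,:3]=R.from_quat([x,y,z,w]).as_matrix(); T[:3,3]=d['st']['position']
        M=np.linalg.inv(T@np.array(d['mount'])); Rm,t=M[:3,:3],M[:3,3]
    else: Rm,t=cv2.Rodrigues(np.array(d['rvec'],float))[0],np.array(d['tvec'],float).ravel()
    return K,np.array(d['D'],float),Rm,t
def ray(d,uv,z):
    K,D,Rm,t=cam(d); p=cv2.undistortPoints(np.array([[uv]],float),K,D)[0,0]
    v=Rm.T@np.array([p[0],p[1],1]); c=-Rm.T@t; return c+v*(z-c[2])/v[2]
def proj(d,P):
    K,D,Rm,t=cam(d); return cv2.projectPoints(np.array(P,float).reshape(-1,3),cv2.Rodrigues(Rm)[0],t,K,D)[0].reshape(-1,2)
def save(img,f): cv2.imwrite('pics/'+f,img[:,:,::-1])
E
python3 - <<'E'
from h import *
a=grab('scene');b=grab('side');c=grab('wrist')
save(a['img'],'a.png')
save(np.hstack([cv2.resize(b['img'],(400,300)),cv2.resize(c['img'],(400,300))]),'b.png')
print(manip.get_state())
E
```

```text
{'clock': 0.15, 'qpos': array([ 1.10097790e+00,  2.76440627e-01,  1.50581631e+00, -5.26427567e-06,
        1.36075095e+00, -1.20987952e-01]), 'qd': array([-0.00064994, -0.00054224, -0.00305509, -0.00031381, -0.00059747,
       -0.00099673]), 'effort': array([ 1.22135658e-03, -4.17146695e+01, -2.46032989e+01, -8.71272437e-05,
        7.66553945e-03,  1.98160166e-05]), 'position': array([0.19635198, 0.54000949, 0.23065401]), 'ee_rot': array([ 0.69623465,  0.12222622,  0.69652251, -0.12318465]), 'contact_force': array([ 0.1927104 ,  0.6275299 , -0.52941789]), 'moment': array([ 0.02525558,  0.02028455, -0.02805258]), 'width': 0.08538320903829201}
```

View pics/a.png

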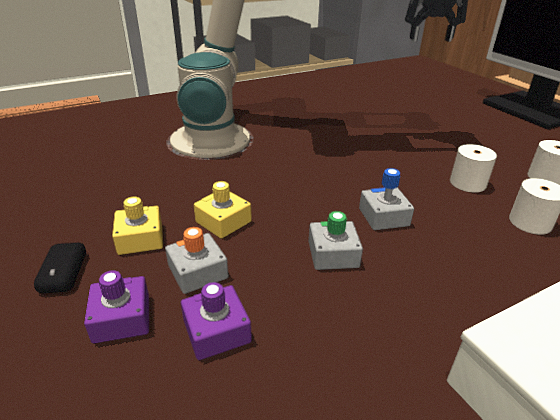

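View pics/b.png

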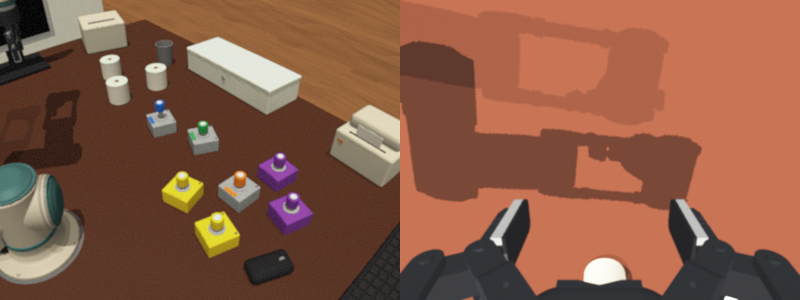

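The scene view shows what could be mistaken for the target:
- orange (193,240) on grey housing: the target
- yellow (134,208) and (221,192)
- purple (112,285) and (213,297)
- green (337,223)
- blue (391,180), which is out

I choose orange on grey, and next I'll check it in a close crop and triangulate.

Run:
```python
from h import *
from scipy.optimize import least_squares
a=pickle.load(open('scene.pkl','rb'));b=pickle.load(open('side.pkl','rb'))
def blob(d,uv,h0,h1,r=18):
    hsv=cv2.cvtColor(d['img'],cv2.COLOR_RGB2HSV); m=cv2.inRange(hsv,(h0,150,90),(h1,255,255))
    k=np.zeros_like(m);cv2.circle(k,uv,r,255,-1);m&=k
    n,l,s,c=cv2.connectedComponentsWithStats(m); i=1+np.argmax(s[1:,4]); return c[i],s[i]
for nm,ua,ub,h in [('orange',(193,240),(336,251),(3,16))]:
    ca,sa=blob(a,ua,*h);cb,sb=blob(b,ub,*h);print(nm,ca,sa,cb,sb)
    r=least_squares(lambda P:np.r_[proj(a,P)[0]-ca,proj(b,P)[0]-cb],[.5,0,.07]);print(r.x,r.fun)
for n,uv in dict(y1=(134,208),y2=(221,192),p1=(112,285),p2=(213,297),green=(337,223),blue=(391,180)).items(): print(n,ray(a,uv,.075))
x,y=[int(v) for v in ca];A=cv2.resize(a['img'][y-45:y+45,x-45:x+45],(400,400),interpolation=2)
x,y=[int(v) for v in cb];B=cv2.resize(b['img'][y-45:y+45,x-45:x+45],(400,400),interpolation=2)
save(np.hstack([A,B]),'c.png')
```

```text
orange [192.07655502 240.16746411] [176 226  28  26 418] [335.62240664 250.21991701] [327 238  20  24 241]
[ 0.48614296 -0.20277506  0.07003054] [ 0.55271675 -0.54708596  0.6101091   0.65507611]
y1 [ 0.36076229 -0.26771498  0.075     ]
y2 [ 0.37984618 -0.11210962  0.075     ]
p1 [ 0.53900197 -0.3364785   0.075     ]
p2 [ 0.62375522 -0.21938968  0.075     ]
green [0.55852533 0.02583087 0.075     ]
blue [0.48749559 0.20158884 0.075     ]
```

View pics/c.png

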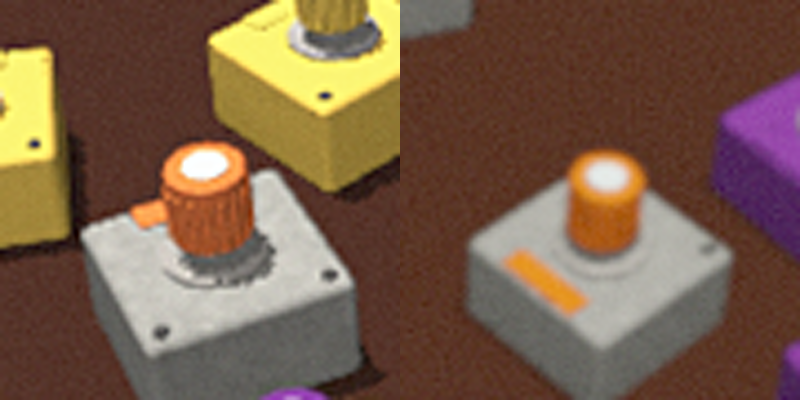

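The crop confirms it: orange knob on a grey housing, fully in (triangulated z 0.070), at about (0.487, -0.203). The jaws' current angle of about 70° fits between the neighbouring knobs, so no twist is needed. I'll travel at the present height.

step_arm(
  increments=[
    {"grip": 1,"delta_pos": [0.0145,-0.037,0],"twist": 0},
    {"grip": 1,"delta_pos": [0.0145,-0.037,0],"twist": 0},
    {"grip": 1,"delta_pos": [0.0145,-0.037,0],"twist": 0},
    {"grip": 1,"delta_pos": [0.0145,-0.037,0],"twist": 0},
    {"grip": 1,"delta_pos": [0.0145,-0.037,0],"twist": 0},
    {"grip": 1,"delta_pos": [0.0145,-0.037,0],"twist": 0},
    {"grip": 1,"delta_pos": [0.0145,-0.037,0],"twist": 0},
    {"grip": 1,"delta_pos": [0.0145,-0.037,0],"twist": 0},
    {"grip": 1,"delta_pos": [0.0145,-0.037,0],"twist": 0},
    {"grip": 1,"delta_pos": [0.0145,-0.037,0],"twist": 0},
  ],
)

```text
clock: 0.98
position: [0.3415, 0.1686, 0.2314]
ee_rot: [0.697, 0.123, 0.696, -0.122]
contact_force: [1.1, -0.0, -0.1]
width: 0.0852
```

step_arm(
  increments=[
    {"grip": 1,"delta_pos": [0.0145,-0.037,0],"twist": 0},
    {"grip": 1,"delta_pos": [0.0145,-0.037,0],"twist": 0},
    {"grip": 1,"delta_pos": [0.0145,-0.037,0],"twist": 0},
    {"grip": 1,"delta_pos": [0.0145,-0.037,0],"twist": 0},
    {"grip": 1,"delta_pos": [0.0145,-0.037,0],"twist": 0},
    {"grip": 1,"delta_pos": [0.0145,-0.037,0],"twist": 0},
    {"grip": 1,"delta_pos": [0.0145,-0.037,0],"twist": 0},
    {"grip": 1,"delta_pos": [0.0145,-0.037,0],"twist": 0},
    {"grip": 1,"delta_pos": [0.0145,-0.037,0],"twist": 0},
    {"grip": 1,"delta_pos": [0,0,0],"twist": 0},
  ],
)

```text
clock: 1.82
position: [0.475, -0.1697, 0.2308]
ee_rot: [0.697, 0.123, 0.695, -0.126]
contact_force: [0.4, 0.9, 0.2]
width: 0.0853
```

step_arm(
  increments=[
    {"grip": 1,"delta_pos": [0.012,-0.033,-0.02],"twist": 0},
    {"grip": 1,"delta_pos": [0,0,-0.03],"twist": 0},
    {"grip": 1,"delta_pos": [0,0,-0.03],"twist": 0},
    {"grip": 1,"delta_pos": [0,0,0],"twist": 0},
    {"grip": 1,"delta_pos": [0,0,0],"twist": 0},
  ],
)

```text
clock: 2.23
position: [0.4828, -0.1948, 0.1501]
ee_rot: [0.695, 0.123, 0.698, -0.122]
contact_force: [0.4, 0.5, 0.7]
width: 0.0853
```

Run:
```python
from h import *
c=grab('wrist');b=grab('side');print(c['st']['position'],proj(c,[.487,-.203,.085]))
save(np.hstack([cv2.resize(c['img'],(400,300)),cv2.resize(b['img'],(400,300))]),'d.png')
```

```text
[ 0.48276692 -0.19479691  0.15006877] [[267.56975526 238.50937305]]
```

View pics/d.png

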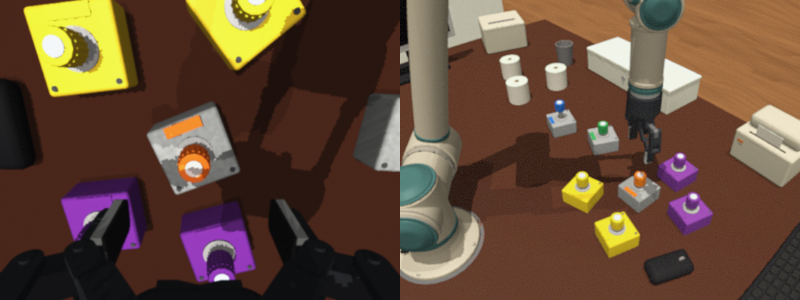

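The wrist view has the orange knob top at (271,238) full-frame, against a predicted (267.6,238.5), so they agree within about 2 mm. I'll refine it by ray.

Run:
```python
from h import *
c=pickle.load(open('wrist.pkl','rb'))
hsv=cv2.cvtColor(c['img'],cv2.COLOR_RGB2HSV);m=cv2.inRange(hsv,(3,150,90),(16,255,255))
n,l,s,ce=cv2.connectedComponentsWithStats(m)
for i in range(1,n):
    if s[i,4]>150: print(s[i],ce[i])
print(ray(c,(271,238),.085), manip.get_state()['position'])
```

```text
[229 162  55  33 834] [256.00839329 177.53117506]
[ 248  202   46   54 1386] [271.9025974  225.91991342]
[ 0.48742678 -0.20075724  0.085     ] [ 0.48497113 -0.19578883  0.15281   ]
```

step_arm(
  increments=[
    {"grip": 1,"delta_pos": [0.0035,-0.006,0],"twist": 0},
    {"grip": 1,"delta_pos": [0,0,-0.03],"twist": 0},
    {"grip": 1,"delta_pos": [0,0,-0.03],"twist": 0},
    {"grip": 1,"delta_pos": [0,0,-0.02],"twist": 0},
    {"grip": 1,"delta_pos": [0,0,-0.014],"twist": 0},
    {"grip": 1,"delta_pos": [0,0,0],"twist": 0},
    {"grip": 1,"delta_pos": [0,0,0],"twist": 0},
  ],
)

```text
clock: 2.92
position: [0.4885, -0.2021, 0.0582]
ee_rot: [0.697, 0.122, 0.696, -0.123]
contact_force: [-0.2, 0.7, 0.5]
width: 0.0855
```

Run:
```python
from h import *
c=grab('wrist');b=grab('side');a=grab('scene');print(c['st']['position'],c['st']['contact_force'])
save(np.hstack([cv2.resize(c['img'],(400,300)),cv2.resize(a['img'][170:320,110:310],(400,300))]),'e.png')
```

```text
[ 0.48849079 -0.20209102  0.05824358] [-0.1573381   0.69698767  0.54188827]
```

View pics/e.png

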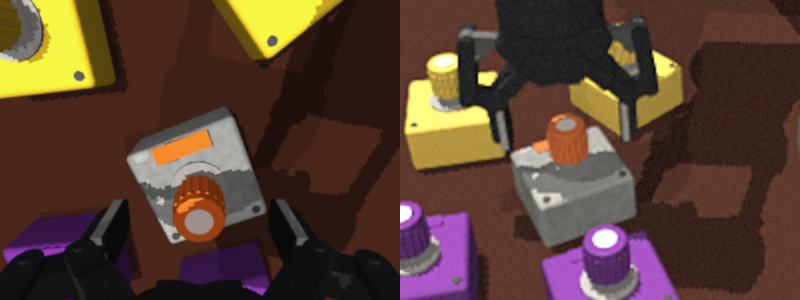

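The knob is laterally centred between the fingers, with nothing touching. I'll close at 45 N.

step_arm(
  increments=[
    {"grip": 0.3,"delta_pos": [0,0,0],"twist": 0},
    {"grip": 0.15,"delta_pos": [0,0,0],"twist": 0},
    {"grip": 0.15,"delta_pos": [0,0,0],"twist": 0},
    {"grip": 0.15,"delta_pos": [0,0,0],"twist": 0},
    {"grip": 0.15,"delta_pos": [0,0,0],"twist": 0},
    {"grip": 0.15,"delta_pos": [0,0,0],"twist": 0},
    {"grip": 0.15,"delta_pos": [0,0,0],"twist": 0},
    {"grip": 0.15,"delta_pos": [0,0,0],"twist": 0},
  ],
  force=45,
)

```text
clock: 3.73
position: [0.4876, -0.2018, 0.0578]
ee_rot: [0.696, 0.123, 0.696, -0.123]
contact_force: [-1.6, -0.1, 5.6]
width: 0.0289
```

Gripped (width 29 mm). Now pull straight up.

step_arm(
  increments=[
    {"grip": 0.15,"delta_pos": [0,0,0.004],"twist": 0},
    {"grip": 0.15,"delta_pos": [0,0,0.004],"twist": 0},
    {"grip": 0.15,"delta_pos": [0,0,0.004],"twist": 0},
    {"grip": 0.15,"delta_pos": [0,0,0.004],"twist": 0},
    {"grip": 0.15,"delta_pos": [0,0,0.004],"twist": 0},
    {"grip": 0.15,"delta_pos": [0,0,0.001],"twist": 0},
    {"grip": 0.15,"delta_pos": [0,0,0],"twist": 0},
    {"grip": 0.15,"delta_pos": [0,0,0],"twist": 0},
  ],
)

```text
clock: 4.4
position: [0.4875, -0.2018, 0.078]
ee_rot: [0.696, 0.123, 0.696, -0.123]
contact_force: [1.3, -3.9, -7.8]
width: 0.0283
```

Run:
```python
from h import *
c=grab('wrist');a=grab('scene');print(c['st']['position'],c['st']['contact_force'])
save(np.hstack([cv2.resize(c['img'],(400,300)),cv2.resize(a['img'][170:320,110:310],(400,300))]),'f.png')
```

```text
[ 0.4875073  -0.20176378  0.07795781] [ 1.2902355  -3.86094675 -7.79729234]
```

View pics/f.png

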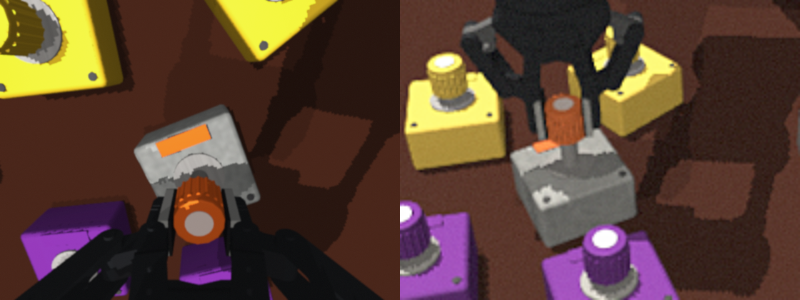

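The knob is visibly out with its stem showing, and the downward force is consistent with the stop. I'll hold it there and check its height numerically.

step_arm(
  increments=[
    {"grip": 0.15,"delta_pos": [0,0,0],"twist": 0},
    {"grip": 0.15,"delta_pos": [0,0,0],"twist": 0},
    {"grip": 0.15,"delta_pos": [0,0,0],"twist": 0},
    {"grip": 0.15,"delta_pos": [0,0,0],"twist": 0},
    {"grip": 0.15,"delta_pos": [0,0,0],"twist": 0},
    {"grip": 0.15,"delta_pos": [0,0,0],"twist": 0},
    {"grip": 0.15,"delta_pos": [0,0,0],"twist": 0},
    {"grip": 0.15,"delta_pos": [0,0,0],"twist": 0},
    {"grip": 0.15,"delta_pos": [0,0,0],"twist": 0},
    {"grip": 0.15,"delta_pos": [0,0,0],"twist": 0},
  ],
)

```text
clock: 5.33
position: [0.4875, -0.2017, 0.078]
ee_rot: [0.696, 0.123, 0.696, -0.123]
contact_force: [2.0, -4.5, -13.8]
width: 0.0284
```

step_arm(
  increments=[
    {"grip": 0.15,"delta_pos": [0,0,0],"twist": 0},
    {"grip": 0.15,"delta_pos": [0,0,0],"twist": 0},
    {"grip": 0.15,"delta_pos": [0,0,0],"twist": 0},
    {"grip": 0.15,"delta_pos": [0,0,0],"twist": 0},
    {"grip": 0.15,"delta_pos": [0,0,0],"twist": 0},
  ],
)

```text
clock: 5.75
position: [0.4875, -0.2017, 0.078]
ee_rot: [0.696, 0.123, 0.696, -0.123]
contact_force: [2.3, -5.1, -13.1]
width: 0.0282
```

Run:
```python
from h import *
a=grab('scene')
print('top measured ~(191.5,221)', proj(a,[[.487,-.202,.085+d] for d in (0,.01,.016,.02)]))
s=manip.get_state();print(s['position'],s['contact_force'],s['width'])
```

```text
top measured ~(191.5,221) [[192.30607351 232.369196  ]
 [191.65277704 227.31177918]
 [191.25564483 224.23578291]
 [190.98870839 222.1675211 ]]
[ 0.48747663 -0.20172112  0.0780005 ] [  2.83267921  -5.17701507 -13.43857878] 0.02864688444154706
```

The knob top matches the 20 mm prediction, and it has been out for over 1.3 s. Push it back in.

step_arm(
  increments=[
    {"grip": 0.15,"delta_pos": [0,0,-0.004],"twist": 0},
    {"grip": 0.15,"delta_pos": [0,0,-0.004],"twist": 0},
    {"grip": 0.15,"delta_pos": [0,0,-0.004],"twist": 0},
    {"grip": 0.15,"delta_pos": [0,0,-0.004],"twist": 0},
    {"grip": 0.15,"delta_pos": [0,0,-0.004],"twist": 0},
    {"grip": 0.15,"delta_pos": [0,0,-0.0015],"twist": 0},
    {"grip": 0.15,"delta_pos": [0,0,0],"twist": 0},
    {"grip": 0.15,"delta_pos": [0,0,0],"twist": 0},
    {"grip": 0.15,"delta_pos": [0,0,0],"twist": 0},
    {"grip": 0.15,"delta_pos": [0,0,0],"twist": 0},
  ],
)

```text
clock: 6.63
position: [0.4876, -0.2018, 0.0578]
ee_rot: [0.697, 0.123, 0.696, -0.123]
contact_force: [-2.7, -2.7, 8.5]
width: 0.0285
```

It is back at its starting height against the lower stop (+8.5 N). Release and rise.

step_arm(
  increments=[
    {"grip": 1,"delta_pos": [0,0,0],"twist": 0},
    {"grip": 1,"delta_pos": [0,0,0],"twist": 0},
    {"grip": 1,"delta_pos": [0,0,0],"twist": 0},
    {"grip": 1,"delta_pos": [0,0,0],"twist": 0},
    {"grip": 1,"delta_pos": [0,0,0],"twist": 0},
    {"grip": 1,"delta_pos": [0,0,0],"twist": 0},
    {"grip": 1,"delta_pos": [0,0,0],"twist": 0},
    {"grip": 1,"delta_pos": [0,0,0],"twist": 0},
  ],
)

```text
clock: 7.3
position: [0.4876, -0.2015, 0.0567]
ee_rot: [0.696, 0.123, 0.696, -0.123]
contact_force: [0.3, 0.3, 0.7]
width: 0.0856
```

step_arm(
  increments=[
    {"grip": 1,"delta_pos": [0,0,0.015],"twist": 0},
    {"grip": 1,"delta_pos": [0,0,0.025],"twist": 0},
    {"grip": 1,"delta_pos": [0,0,0.03],"twist": 0},
    {"grip": 1,"delta_pos": [0,0,0.03],"twist": 0},
    {"grip": 1,"delta_pos": [0,0,0.03],"twist": 0},
    {"grip": 1,"delta_pos": [0,0,0],"twist": 0},
    {"grip": 1,"delta_pos": [0,0,0],"twist": 0},
    {"grip": 1,"delta_pos": [0,0,0],"twist": 0},
  ],
)

```text
clock: 7.97
position: [0.487, -0.2013, 0.1864]
ee_rot: [0.696, 0.123, 0.697, -0.123]
contact_force: [-0.3, -0.1, 0.4]
width: 0.0857
```

Run:
```python
from h import *
a=grab('scene');s=a['st'];print(s['position'],s['contact_force'],s['width'],s['clock'])
save(a['img'],'g.png')
print('top in/out', proj(a,[[.487,-.202,.085+d] for d in (0,.004,.02)]))
```

```text
[ 0.48702345 -0.20130933  0.1863792 ] [-0.25314097 -0.08868828  0.42228252] 0.0857278369776589 7.9667
top in/out [[192.30607351 232.369196  ]
 [192.04603141 230.3565139 ]
 [190.98870839 222.1675211 ]]
```

View pics/g.png

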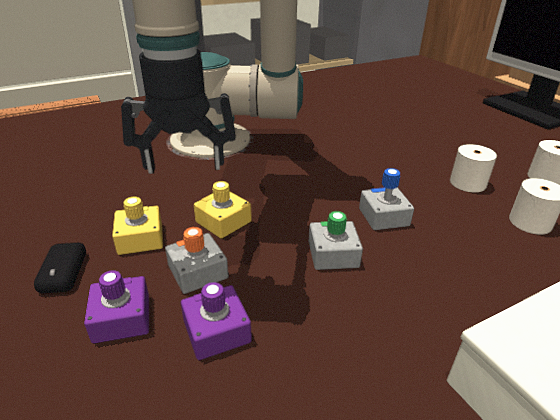

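The orange knob is back in, with its top at about (193,233) as at the start. Blue (391,180) and green (337,223) are unchanged, and the gripper is clear of everything.

```bash
python3 -c "
from rig import manip; print(manip.sign_off())"
```

```text
the job is handed in; nothing more can be done
None
```

I power-cycled the printer with its orange knob and handed the job in at about 8 s of the 32 s allowed. I gripped the knob, pulled it up about 20 mm to its stop, held it out for more than 1.3 s, then pushed it fully in, let go and rose clear.

- **Out:** while I held it, the top of the knob matched the 20 mm prediction in the scene camera to about 1 pixel (about 2 mm).
- **In:** the final picture shows the knob back at its starting position, at (193,233).
- **Other knobs:** blue and green are at the same pixels as at the start.
- **Robot:** the measured contact force was about 0.5 N, which is just noise, so it was touching nothing.

No check failed or disagreed. Sign-off gave no verdict.

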